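# Drive the stuck stone core out of the core bit

## Task

A stone core is stuck in the hollow core bit that is clamped in the wooden vise. Take the slim wooden drift, pass it in through the open hub at the back of the bit and push the core right out of the mouth, so that it drops into the cork-lined tray; then draw the drift back out and lay it down flat on the bench. Leave the other tools and stones where they are.

Things in the scene. Friction and masses are not known exactly. Their poses are not given: they have to be found in the camera images.
- drift_grip (a point): Slim drift: light wooden push rod, 60 to 105 g, 200 mm long. Square handle 32 x 32 mm, 65 mm long; straight round nose 16 mm thick (22 mm ferrule on its first 10 mm), 135 mm long, on the handle's axis. This point: middle of the handle; x runs from handle to nose, z up. It starts flat on the bench left (+y) of the vise, nose roughly to -y, axis level and 16 mm up. The handle cannot enter the hub.
- drift_nose (a point): The tip of the slim drift's nose, on its axis, 167.5 mm ahead (+x of the drift) of the middle of the handle.
- hub_end (a point): Centre of the open hub end of the core bit, which is fixed level in the vise, 80 mm above the bench. +y of this frame points out of the hub along the bit's axis, away from the bit (the drift goes in along -y); z up. Dark steel hub, 41 mm outside, bore 30 mm for 34 mm (hub and back plate); then the steel barrel, 52 mm outside, 46 mm inside, 80 mm long, to the open mouth: 114 mm in all.
- bit_mouth (a point): Centre of the bit's open mouth, 80 mm above the bench, 114 mm from hub_end; same axes as hub_end, so -y points out of the mouth over the tray.
- vise: Wooden vise bolted to the bench; origin on the bench under the bit's axis, 54 mm before the hub end; axes as hub_end. The jaws stop 44 mm short of the hub end, tops 25 mm above the bit's axis. Its base board, 240 x 95 mm and 15 mm thick, ends 8 mm short of the hub end; behind the hub only low things (40 mm at most) lie on the bench.
- core_center (a point): Stone core, brown cylinder 42 mm thick, 64 mm long, 0.19 to 0.32 kg; this is its centre, x its length. It starts lengthwise in the barrel, its front 0 to 16 mm out of the mouth, so the drift meets its rear face 50 to 66 mm in from the hub end; it slides with about 1 to 4 N. With the drift's handle up against the hub, the nose stands 21 mm out of the mouth and the core is wholly out.
- core_rear (a point): Centre of the core's rear face, the one inside the barrel that the drift meets; 32 mm from the core's centre along its +x.
- tray_floor (a point): Middle of the cork floor of a loose square plywood tray (0.9 kg), 170 x 170 mm outside, 40 mm high, walls 8 mm thick; the cork is 20 mm above the bench; z up. It already stands in the right place under the bit's mouth.
- stub_grip (a point): Bystander: a short thick wooden drift, 140 mm long, handle 38 mm square and 70 mm long (this point is its middle), nose 34 mm in diameter: too thick for the hub. It lies beside the slim drift; the two may have changed places.
- inkstone_mid (a point): Bystander: an oval carved inkstone, 190 x 120 x 28 mm, flat on the bench at the right.
- blank_mid (a point): Bystander: a square stone blank, 75 x 75 x 38 mm.
- knife0_mid (a point): Bystander: a carving knife with a wooden handle, 175 mm long, 13 mm thick, lying beyond the vise.
- knife1_mid (a point): Bystander: a second carving knife, the same, lying at the far left of the bench.
- knife2_mid (a point): Bystander: a third carving knife, the same, beside the second.
- mallet_mid (a point): Bystander: a wooden mallet, 220 mm long, head 60 x 95 x 60 mm, at the right.
- brush_grip (a point): Bystander: a bench brush, 200 mm long, beyond the vise.
Things that resemble listed ones, but are neither listed nor needed, are in the scene too. Leave any red look-alike of the part that bears drift_grip alone.

How it is judged:
By the outcome, as a careful person would: the job done as asked, in the order asked, and still so for the second after the job is handed in, with the robot touching nothing.
It also fails if it takes over 58 s, if anything falls off the work surface, if the arm or the gripper's body presses on something with over 40 N, if the wrist force passes 120 N, or if a joint passes its speed limit or range.

## Robot

A 6-joint arm with a two-finger parallel gripper is mounted at the origin on the work surface. World frame = base frame: x ahead of the robot, y to its left, z up, the work surface at z = 0. Lengths are in m, angles in rad, forces in N, time in s.
With the tool pointing down it reaches from about 0.35 to 0.975 m from the base axis. Payload 4.9 kg.
Tool frame: the origin (TCP) lies at the very end of the fingers, on their centre line; the grasp point (between the pads) lies 19 mm behind it (manip.grasp_offset is the distance from the TCP to the grasp point, in m); z points along the fingers, y is the line along which they close (so a half turn about z gives the same grasp; the last joint's range is limited). The gripper opens to 85 mm and grips with 20 to 120 N. Pads are 22 mm wide; open, the fingers measure 114 mm over their backs; the gripper's body (76 mm by 85 mm) begins 54 mm behind the grasp point. The pads swing forward as they close: fully open they stand 13 mm farther back than shut.
Start: joints at [-1.347, 0.053, 1.613, -0, 1.476, -0.119], TCP at [0.21, -0.589, 0.231] pointing down, gripper open.
Joint ranges: [-3.01, 3.01], [-1.01, 2.22], [0.06, 2.58], [-1.02, 4.17], [0.09, 2.62], [-3.14, 3.14]. Speed limits (rad/s): [2.57, 2.57, 3.14, 3.14, 3.14, 3.14].

## Interface

Orientations are given as a unit quaternion [w, x, y, z].
In Python, from plant import manip, eyes, job_done, models gives the robot as it stands.
- The arm moves only by the tool servo_tool, never from a script. Its argument "motion" is one flat list of numbers, 5 for each row, row after row: the opening, from -1 (shut) to 1 (fully open), then the shift along the tool's x, y, z normalised to -1 to 1, where 1 is 120 mm, then the turn about the tool's z normalised to -1 to 1, where 1 is 45 degrees. A call has 1 to 5 rows; each row is the pose to reach, as a shift and turn from the pose commanded when the call began, along the tool's axes at that moment; what a row does not reach only later rows make up. A row lasts 1/8 s, in which the tool goes at most 62.5 mm and 10.7 degrees, less where a joint would pass 70% of its speed; a pose out of reach is approached as far as the arm can. A call with a number of a shift or a turn outside -1 to 1 is refused whole. A call with a gripper value outside its range is refused whole. The fingers move at their own pace and stop on an object; the grip force is fixed at half the most. Time passes only in rows, so rows that repeat a pose let the fingers close. It gives the time, the measured TCP pose, the force, the opening and the grip force at its end, in the units of the state.
- manip.state(): the state, without advancing time (a new reading comes with each control period).
- eyes.grab_frame(name): name is "scene" or "top" or "wrist"; returns (picture, depth): 400x640x3 uint8, red, green, blue; 400x640 float32, m along the optical axis (not along the pixel's ray), 0 where there is no reading.
- eyes.camera_params(name): a dict with "fov_y" (degrees; the focal length in pixels is half the picture's height over the tangent of half this angle, whatever the lens; pixels are square), "cx", "cy" (the principal point, pixels), "pose" (4x4, takes a point from camera to world coordinates); the wrist camera has in their place "T_tool_cam" (4x4, takes a point from camera to tool coordinates, whose origin is the TCP and whose axes are the flange's). Camera axes: x right, y up, looking along -z (the intrinsics and any distortion apply to the point x, -y, -z); pixel columns grow to the right and rows downward; lengths in m; the calibration is good to about 2 mm. The wrist camera is an equidistant fisheye: a pixel r from the principal point sees the ray r / f radians off the axis. A picture is of the moment at which its call begins: read the wrist's pose just before it. camera_params takes no time and is no camera call.
- job_done(): hands the job in; it is judged then, once.
Trained networks look in the newest picture that a camera, given by its name, has taken for a name from the list of things; names that differ only in an ending like _2 or _b are one class to them, and where a whole thing is asked for, a point or a joint stands for the part that bears it (a point fixed in the world has none). Each returns a list of dicts, best first, with "p" (0 to 1); they miss things now and then, are a little off and sometimes report something else, mostly with a low value. They report only what shows in the picture. A call takes as long as a camera call. They do not tell look-alikes from the thing itself.
- models.regions_of(camera, label): "mask" (400x640 bool, what is visible of it) and "pixel" ([column, row] in pixels, amid what is visible of it).
The state is a dict: "time": time; "joint_pos": joint angles; "joint_vel": joint speeds; "joint_efforts": joint torques, N m; "tool_pos": TCP position; "tool_rot": TCP orientation; "contact_force": force on the tool from outside, world axes, zero at the start; "ft_torque": the same for the moment, N m; "gripper_width": opening from 0.0 (shut) to 1.0 (fully open); "grasp_force": force on a finger pad.
Only numpy, scipy, OpenCV 4.12 (cv2) and the standard library are available. Lean on these libraries where they do the work, as an engineer would, in place of code of your own. Each camera call takes 0.05 s, during which the arm holds its last target. There are 200 camera calls.

## Working session

There is one attempt and no reset: what is moved stays moved. The work goes in short steps, Python scripts to look and compute and a tool call to move; the robot and the scene stay as the last step left them, time stands still between calls to the robot, and variables do not carry over. Pictures are saved under pics/ and viewed, at most 10 in all, crops included, and the job is handed in when it is done.

Besides the shell and the picture viewer there is one more tool, called as name(argument=value, ...) on one line, values as JSON. servo_tool: Moves the arm, as the interface text tells. Its arguments: {"type":"object","properties":{"motion":{"type":"array","items":{"type":"number","minimum":-1,"maximum":1}}},"required":["motion"]}

```bash
ls; mkdir -p pics; cat > h.py <<'E'
import numpy as np, cv2
from plant import manip, eyes, models
def look(n):
    st=manip.state(); im,d=eyes.grab_frame(n); return st,im,d
def save(im,fn): cv2.imwrite('pics/'+fn,cv2.cvtColor(im,cv2.COLOR_RGB2BGR))
def w(n,u,v,d):
    p=eyes.camera_params(n); f=200/np.tan(np.radians(p['fov_y'])/2)
    u=np.asarray(u,float);v=np.asarray(v,float)
    X=np.stack([(u-p['cx'])/f*d,-(v-p['cy'])/f*d,-d,np.ones_like(d)],-1)
    return (X@np.array(p['pose']).T)[...,:3]
E
python3 - <<'E'
from h import *
for n in ('top','scene'):
    st,im,d=look(n); save(im,n+'0.png')
    p=eyes.camera_params(n); print(n,{k:(np.round(v,3).tolist()) for k,v in p.items()})
    np.save(n+'_d.npy',d); np.save(n+'_i.npy',im)
    for l in ('drift_grip','stub_grip','hub_end','vise','tray_floor','core_center'):
        for r in models.regions_of(n,l)[:3]:
            m=r['mask']&(d>0); v,u=np.nonzero(m); 
            if len(v)==0: print(l,'nodepth',r['pixel']);continue
            P=w(n,u,v,d[m]); print(l,round(r['p'],2),np.round(r['pixel']).tolist(),m.sum(),np.round(np.median(P,0),3),np.round(np.percentile(P,[2,98],axis=0),3).tolist(), im[m].mean(0).round())
print(manip.state())
E
```

```text
pics
top {'fov_y': 57.507, 'cx': 324.011, 'cy': 199.97, 'pose': [[-0.018, 0.998, -0.067, 0.51], [-1.0, -0.019, -0.005, 0.003], [-0.007, 0.067, 0.998, 1.317], [0.0, 0.0, 0.0, 1.0]]}
drift_grip 0.88 [200.0, 184.0] 333 [0.665 0.452 0.026] [[0.531, 0.43, 0.015], [0.719, 0.468, 0.036]] [134.  66.  62.]
drift_grip 0.78 [263.0, 202.0] 358 [0.592 0.234 0.025] [[0.581, 0.114, -0.002], [0.611, 0.297, 0.036]] [129. 117.  92.]
drift_grip 0.28 [265.0, 162.0] 83 [0.739 0.216 0.012] [[0.734, 0.148, 0.007], [0.748, 0.282, 0.018]] [131. 118.  90.]
stub_grip 0.94 [257.0, 245.0] 412 [0.438 0.254 0.035] [[0.416, 0.185, 0.015], [0.461, 0.314, 0.042]] [122. 110.  87.]
hub_end 0.64 [347.0, 225.0] 1955 [ 0.521 -0.066  0.045] [[0.408, -0.119, 0.01], [0.636, -0.012, 0.108]] [121. 106.  87.]
vise 0.79 [346.0, 222.0] 1956 [ 0.521 -0.066  0.045] [[0.41, -0.12, 0.01], [0.636, -0.012, 0.108]] [121. 106.  87.]
core_center 0.44 [271.0, 156.0] 156 [0.775 0.196 0.01 ] [[0.767, 0.127, 0.002], [0.786, 0.27, 0.016]] [128. 118.  95.]
core_center 0.42 [386.0, 229.0] 2359 [ 0.493 -0.206  0.02 ] [[0.41, -0.287, 0.013], [0.58
[... 1222 characters left out ...]
877e+00,  5.26950961e-02,  1.61288710e+00, -2.19346113e-05,
        1.47599882e+00, -1.19014471e-01]), 'joint_vel': array([-9.73232619e-04,  2.64750579e-03, -1.81746811e-03,  1.00399407e-03,
       -8.98068217e-05,  8.08096812e-05]), 'joint_efforts': array([ 2.61740834e-04, -3.93548691e+01, -3.70367932e+01, -1.30237709e-04,
        4.47028888e-04, -8.74266419e-06]), 'tool_pos': array([ 0.21006856, -0.58862483,  0.23131434]), 'tool_rot': array([ 6.38245055e-06,  9.85345743e-01,  1.70568949e-01, -1.05983782e-05]), 'contact_force': array([-0.03463837, -0.76426224,  0.25551347]), 'ft_torque': array([ 0.05528252, -0.02155421,  0.02661852]), 'grasp_force': 0.0, 'gripper_width': 1.0010293063378628}
```

```bash
python3 - <<'E'
from h import *
im=np.load('top_i.npy'); save(cv2.resize(im[110:300,170:430],None,fx=3,fy=3,interpolation=2),'c1.png')
d=np.load('top_d.npy')
v,u=np.mgrid[0:400,0:640]; P=w('top',u,v,d)
# slim drift: handle & nose axis
m=(P[...,0]>.55)&(P[...,0]<.65)&(P[...,1]>.08)&(P[...,1]<.33)&(P[...,2]>.009)&(d>0)
Q=P[m]; 
for a in np.arange(.09,.33,.015):
    s=Q[(Q[:,1]>=a)&(Q[:,1]<a+.015)]
    if len(s): print(round(a,3),len(s),np.round([s[:,0].min(),s[:,0].max(),s[:,0].mean(),s[:,2].max()],4))
# bit: points z .085-.103 around vise
print('bit')
m=(P[...,0]>.4)&(P[...,0]<.65)&(P[...,1]>-.16)&(P[...,1]<.02)&(P[...,2]>.07)&(d>0)
Q=P[m]
for a in np.arange(-.15,.02,.01):
    s=Q[(Q[:,1]>=a)&(Q[:,1]<a+.01)]
    if len(s): 
        t=s[s[:,2]>.08]; print(round(a,3),len(s),np.round([s[:,0].min(),s[:,0].max(),np.median(s[:,0]),s[:,2].max()],4))
E
```

```text
0.09 4 [0.5809 0.5914 0.5861 0.0236]
0.105 16 [0.5808 0.5918 0.5862 0.0283]
0.12 20 [0.5812 0.5959 0.5884 0.0258]
0.135 22 [0.5816 0.596  0.5885 0.0275]
0.15 20 [0.5819 0.5965 0.5897 0.0261]
0.165 16 [0.5856 0.5965 0.5909 0.0301]
0.18 16 [0.5859 0.5967 0.5912 0.0277]
0.195 21 [0.5862 0.6007 0.5931 0.0288]
0.21 22 [0.5867 0.601  0.5936 0.0255]
0.225 29 [0.5828 0.6087 0.5969 0.0354]
0.24 44 [0.5795 0.6116 0.5945 0.0362]
0.255 40 [0.5804 0.6118 0.5966 0.0371]
0.27 36 [0.5837 0.612  0.5977 0.0363]
0.285 36 [0.5835 0.6123 0.5979 0.0379]
0.3 5 [0.5875 0.602  0.5946 0.0337]
bit
-0.13 19 [0.5024 0.5427 0.5289 0.1111]
-0.12 79 [0.4889 0.579  0.5324 0.1133]
-0.11 112 [0.4565 0.5826 0.5226 0.1091]
-0.1 117 [0.4565 0.5827 0.5194 0.1089]
-0.09 114 [0.4567 0.5863 0.5196 0.1122]
-0.08 118 [0.4602 0.5862 0.5232 0.1128]
-0.07 119 [0.4604 0.5872 0.5265 0.1095]
-0.06 83 [0.4639 0.5602 0.507  0.1089]
-0.05 54 [0.4641 0.551  0.522  0.1088]
-0.04 40 [0.5038 0.5476 0.5272 0.1041]
-0.03 37 [0.5107 0.5514 0.5307 0.1029]
-0.02 34 [0.5109 0.5515 0.5309 0.105 ]
-0.01 2 [0.5145 0.5178 0.5161 0.0904]
```

View pics/c1.png

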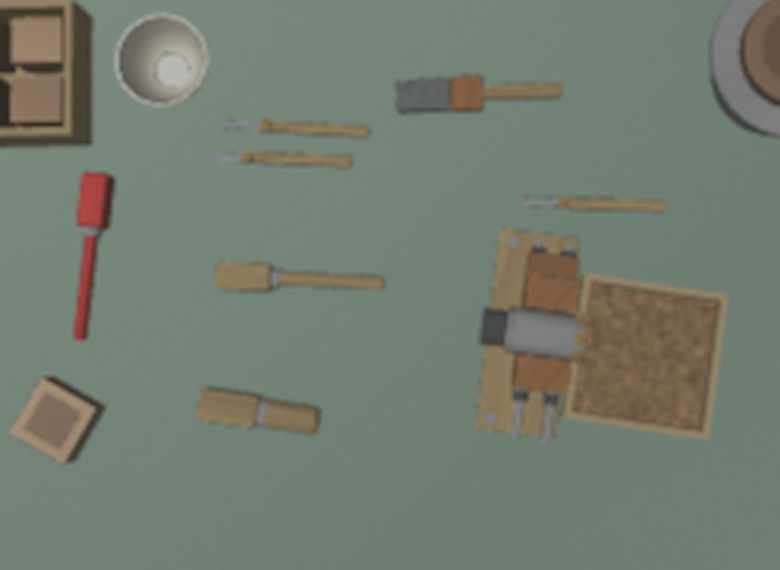

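View pics/scene0.png

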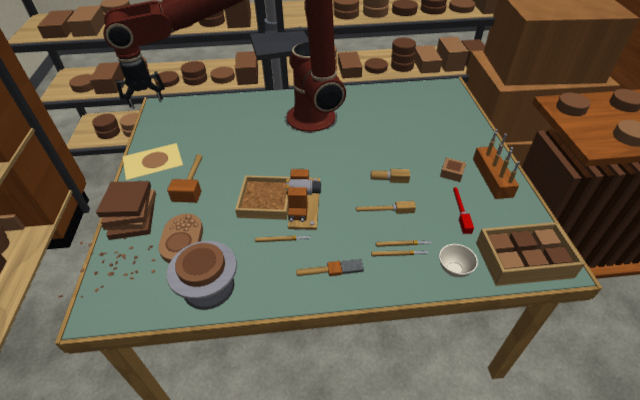

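Candidates in the top picture are the wooden slim drift at (263,202), the stub at (257,245, thick nose) and the red look-alike at (200,184). I choose the wooden one at (263,202), lying at about (0.597, 0.268). The hub is at about (0.531, -0.010). I'm moving above the drift now.

servo_tool(motion=[1, 1, -1, 0, 0, 1, 1, -1, 0, 0, 1, 1, -1, 0, 0])

```text
time: 1.08
tool_pos: [0.2835, -0.4333, 0.2313]
tool_rot: [0.0, 0.985, 0.171, 0.0]
contact_force: [0.8, 0.4, 0.4]
gripper_width: 1.006
grasp_force: 0.0
```

servo_tool(motion=[1, 1, -1, 0, 0, 1, 1, -1, 0, 0, 1, 1, -1, 0, 0])

```text
time: 1.45
tool_pos: [0.3561, -0.2798, 0.2316]
tool_rot: [0.0, 0.985, 0.171, 0.0]
contact_force: [0.6, -0.3, -0.0]
gripper_width: 0.998
grasp_force: 0.0
```

servo_tool(motion=[1, 1, -1, 0, 0, 1, 1, -1, 0, 0, 1, 1, -1, 0, 0])

```text
time: 1.82
tool_pos: [0.4288, -0.1264, 0.2317]
tool_rot: [0.0, 0.985, 0.171, 0.001]
contact_force: [-0.2, 0.3, -0.3]
gripper_width: 0.998
grasp_force: 0.0
```

servo_tool(motion=[1, 1, -1, 0, 0, 1, 1, -1, 0, 0, 1, 1, -1, 0, 0])

```text
time: 2.2
tool_pos: [0.5015, 0.0272, 0.2316]
tool_rot: [0.0, 0.985, 0.171, 0.0]
contact_force: [1.0, -1.4, -0.3]
gripper_width: 1.005
grasp_force: 0.0
```

servo_tool(motion=[1, 0.71, -0.81, 0, 0, 1, 0.71, -0.81, 0, 0, 1, 0.71, -0.81, 0, 0])

```text
time: 2.58
tool_pos: [0.5488, 0.1483, 0.2311]
tool_rot: [-0.0, 0.985, 0.173, -0.0]
contact_force: [-0.5, -0.0, -1.4]
gripper_width: 0.999
grasp_force: 0.0
```

servo_tool(motion=[1, 0.71, -0.81, 0, -0.98, 1, 0.71, -0.81, 0, -0.98, 1, 0.71, -0.81, 0, -0.98, 1, 0.71, -0.81, 0, -0.98, 1, 0.71, -0.81, 0, -0.98])

```text
time: 3.2
tool_pos: [0.596, 0.2645, 0.2313]
tool_rot: [0.0, 0.85, 0.527, -0.0]
contact_force: [0.8, 0.0, 1.0]
gripper_width: 1.001
grasp_force: 0.0
```

servo_tool(motion=[1, 0, 0, 0, -0.5, 1, 0, 0, 0, -0.5, 1, 0, 0, 0, -0.5])

```text
time: 3.58
tool_pos: [0.596, 0.2644, 0.2315]
tool_rot: [0.0, 0.731, 0.682, 0.0]
contact_force: [0.1, -0.5, -0.7]
gripper_width: 1.0
grasp_force: 0.0
```

```bash
cat >> h.py <<'E'
from scipy.spatial.transform import Rotation as R
def ww(st,u,v,d):
    "wrist pixels+depth -> world"
    p=eyes.camera_params('wrist'); f=200/np.tan(np.radians(p['fov_y'])/2)
    dx=(np.asarray(u,float)-p['cx']);dy=(np.asarray(v,float)-p['cy']); r=np.hypot(dx,dy)+1e-9; t=np.tan(r/f)
    X=np.stack([dx/r*t*d,-dy/r*t*d,-d,np.ones_like(d)],-1)@np.array(p['T_tool_cam']).T
    q=st['tool_rot']; return X[...,:3]@R.from_quat([q[1],q[2],q[3],q[0]]).as_matrix().T+st['tool_pos']
def yaw(st):
    q=st['tool_rot']; x=R.from_quat([q[1],q[2],q[3],q[0]]).as_matrix()[:,0]; return np.degrees(np.arctan2(x[1],x[0]))
E
python3 - <<'E'
from h import *
st,im,d=look('wrist'); save(im,'w1.png'); print(st['tool_pos'],yaw(st),st['joint_pos'].round(2)); np.save('w1d.npy',d)
v,u=np.mgrid[0:400,0:640]; P=ww(st,u,v,d); r=np.hypot(u-320,v-200)
for a in models.regions_of('wrist','drift_grip')[:3]:
    m=a['mask']&(d>0); Q=P[m]; print(a['p'],a['pixel'],m.sum(),np.median(Q,0))
    h=Q[Q[:,2]>.03]; print(len(h),'handle',np.percentile(h,[1,50,99],axis=0).round(4).tolist() if len(h) else '')
    n=Q[(Q[:,2]>.008)]; c,s=np.linalg.svd(n-n.mean(0),full_matrices=False)[2][0][:2]; print('axis',np.degrees(np.arctan2(s,c)), n.mean(0),'y rng',np.percentile(n[:,1],[.5,99.5]))
E
```

```text
[0.59600618 0.2644061  0.23150412] 86.00380238292796 [ 0.3   0.12  1.55 -0.    1.48  0.37]
0.92 [323.4, 189.5] 3053 [0.59133353 0.24498981 0.02791181]
1440 handle [[0.5788, 0.2406, 0.0304], [0.5946, 0.2717, 0.0321], [0.6101, 0.3013, 0.034]]
axis 86.4592324796499 [0.59217996 0.23102892 0.02742643] y rng [0.10907342 0.30306261]
0.64 [364.6, 10.2] 3200 [0.65439957 0.45307418 0.02438334]
1154 handle [[0.6577, 0.4321, 0.0301], [0.6902, 0.4465, 0.0322], [0.7199, 0.4598, 0.0342]]
axis -7.608253629102617 [0.63988282 0.45109014 0.02603893] y rng [0.43048079 0.47192001]
```

View pics/w1.png

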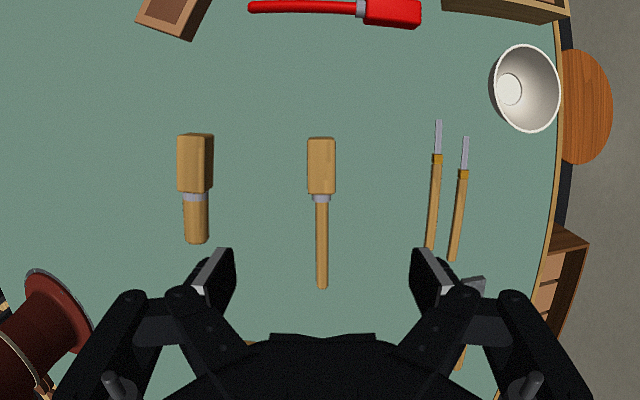

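The picture shows the wooden slim drift, handle at (321,165) and thin nose to (321,288). The stub is at (195,190), the red look-alike at (340,10) and the knives at (440,190). Lowering onto the handle.

servo_tool(motion=[1, 0.07, -0.017, 0.5, 0, 1, 0.07, -0.017, 0.95, 0, 1, 0.07, -0.017, 0.95, 0])

```text
time: 4.05
tool_pos: [0.5905, 0.2722, 0.1112]
tool_rot: [-0.002, 0.731, 0.683, -0.005]
contact_force: [0.6, 0.8, -0.0]
gripper_width: 1.0
grasp_force: 0.0
```

servo_tool(motion=[1, 0, 0, 0.5, 0, 1, 0, 0, 0.8, 0, 1, 0, 0, 0.95, 0, 1, 0, 0, 0.95, 0])

```text
time: 4.55
tool_pos: [0.5951, 0.2738, 0.0042]
tool_rot: [0.0, 0.73, 0.683, 0.0]
contact_force: [0.7, 0.3, 0.2]
gripper_width: 1.002
grasp_force: 0.0
```

servo_tool(motion=[-1, 0, 0, 0, 0, -1, 0, 0, 0, 0, -1, 0, 0, 0, 0, -1, 0, 0, 0, 0, -1, 0, 0, 0, 0])

```text
time: 5.18
tool_pos: [0.5956, 0.2741, 0.0048]
tool_rot: [0.0, 0.73, 0.684, 0.001]
contact_force: [0.5, -0.7, 6.1]
gripper_width: 0.365
grasp_force: 61.5
```

servo_tool(motion=[-1, 0, 0, -0.3, 0, -1, 0, 0, -0.55, 0, -1, 0, 0, -0.55, 0])

```text
time: 5.55
tool_pos: [0.5963, 0.2743, 0.072]
tool_rot: [0.001, 0.73, 0.684, 0.002]
contact_force: [0.1, 0.5, -0.1]
gripper_width: 0.367
grasp_force: 60.9
```

```bash
cat > m.py <<'E'
from h import *
st=manip.state(); print(st['tool_pos'],yaw(st),st['gripper_width'])
v,u=np.mgrid[0:400,0:640]
ims={}
for n in ('top','scene'):
    _,im,d=look(n); ims[n]=im; P=w(n,u,v,d); ok=d>0; x,y,z=P[...,0],P[...,1],P[...,2]
    def prof(name,m,ys):
        for a in ys:
            s=P[m&(y>=a)&(y<a+.012)]
            if len(s)>3: print(n,name,round(a,3),len(s),np.round([s[:,0].min(),s[:,0].max(),s[:,0].mean(),s[:,2].max(),np.median(s[:,2])],4))
    prof('bit',ok&(x>.495)&(x<.56)&(z>.075),np.arange(-.14,.01,.012))
    prof('nose',ok&(x>.45)&(x<.66)&(z>.05)&(z<.105),np.arange(.02,.24,.024))
c=[cv2.resize(ims['top'][170:260,230:400],None,fx=4,fy=4,interpolation=2)[:, :680],cv2.resize(ims['scene'][150:230,270:440],None,fx=4,fy=4,interpolation=2)]
save(np.vstack(c)[:600] if len(np.vstack(c))<=600 else cv2.resize(np.vstack(c),(600,600)),'m.png')
E
python3 m.py
```

```text
[0.59625291 0.27428888 0.07198379] 86.24250478246653 0.3668561273935202
top bit -0.128 36 [0.4958 0.5588 0.5258 0.1107 0.102 ]
top bit -0.116 78 [0.4958 0.5592 0.5271 0.1097 0.1031]
top bit -0.104 69 [0.496  0.5593 0.5296 0.1117 0.1022]
top bit -0.092 70 [0.4962 0.5595 0.5262 0.1099 0.1032]
top bit -0.08 79 [0.4963 0.5599 0.5286 0.1079 0.1027]
top bit -0.068 62 [0.4967 0.5599 0.528  0.1097 0.102 ]
top bit -0.056 62 [0.497  0.5507 0.5244 0.1096 0.1024]
top bit -0.044 54 [0.5038 0.5507 0.5267 0.1102 0.0975]
top bit -0.032 37 [0.5107 0.5515 0.5297 0.103  0.096 ]
top bit -0.02 36 [0.5109 0.5515 0.5299 0.1042 0.0974]
top nose 0.116 16 [0.581  0.5946 0.5876 0.0955 0.0888]
top nose 0.14 15 [0.5845 0.5953 0.5899 0.0948 0.0899]
top nose 0.164 19 [0.585  0.599  0.5924 0.0934 0.0873]
top nose 0.188 19 [0.5857 0.5995 0.5926 0.0922 0.0887]
top nose 0.212 17 [0.5861 0.5998 0.594  0.0931 0.0903]
top nose 0.236 40 [0.5802 0.6108 0.5956 0.1031 0.0978]
scene bit -0.128 33 [0.5001 0.5595 0.5314 0.109  0.1014]
scene bit -0.116 44 [0.5019 0.5579 0.5301 0.1083 0.1047]
scene bit -0.104 39 [0.5074 0.5599 0.5338 0.1089 0.1039]
scene bit -0.092 42 [0.4951 0.5593 0.5297 0.1093 0.1045]
scene bit -0.08 44 [0.495  0.5594 0.5275 0.1081 0.1033]
scene bit -0.068 50 [0.4951 0.5583 0.5268 0.1081 0.1026]
scene bit -0.056 58 [0.4955 0.554  0.5339 0.1078 0.0993]
scene bit -0.044 46 [0.5088 0.5527 0.5358 0.108  0.0959]
scene bit -0.032 44 [0.522  0.553  0.541  0.103  0.0939]
scene bit -0.02 28 [0.5177 0.5535 0.5374 0.1026 0.0976]
scene nose 0.116 15 [0.5857 0.5956 0.5911 0.0906 0.0864]
scene nose 0.14 19 [0.5826 0.5957 0.5904 0.093  0.0855]
scene nose 0.164 17 [0.5831 0.5978 0.5917 0.0909 0.0851]
scene nose 0.188 16 [0.5862 0.6011 0.5943 0.0914 0.0863]
scene nose 0.212 16 [0.5901 0.6027 0.5962 0.0923 0.0857]
scene nose 0.236 50 [0.5792 0.6129 0.6013 0.1002 0.0914]
```

View pics/m.png

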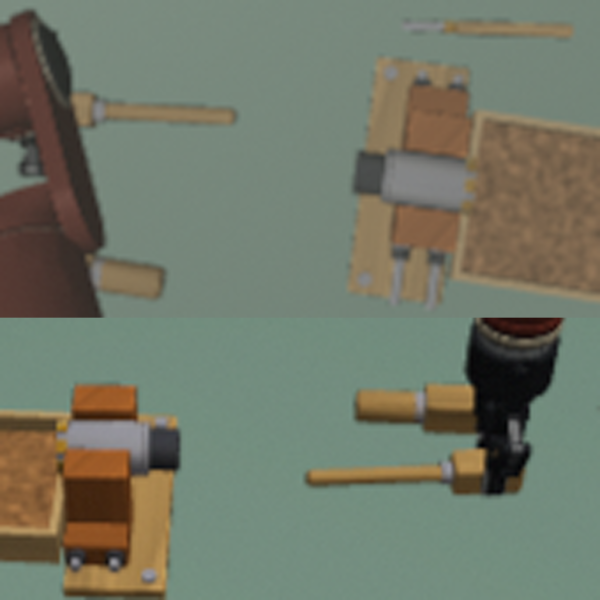

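```bash
python3 - <<'E'
from h import *
im=np.load('top_i.npy').astype(int); d=np.load('top_d.npy'); v,u=np.mgrid[0:400,0:640]; P=w('top',u,v,d)
x,y,z=np.moveaxis(P,-1,0)
box=(x>.39)&(x<.66)&(y>-.15)&(y<.02)&(d>0)
m=box&(z>.009)&(z<.022)
for lo,hi in ((.42,.5),(.42,.63)):
    pts=[]
    for a in np.arange(lo,hi,.006):
        if .5<a<.56: continue
        s=P[m&(x>=a)&(x<a+.006)]
        if len(s): pts.append((a+.003,s[:,1].max()))
    pts=np.array(pts); k=np.polyfit(*pts.T,1); print('board edge',np.degrees(np.arctan(k[0])),np.polyval(k,.53))
sat=im.max(-1)-im.min(-1)
for nm,mm in (('grey barrel',box&(z>.08)&(sat<28)&(im.max(-1)>90)),('hub',box&(z>.08)&(im.max(-1)<75))):
    mm=mm&(x>.49)&(x<.57); s=P[mm]; print(nm,len(s),s.mean(0).round(4),s.min(0).round(4),s.max(0).round(4))
    for a in np.arange(-.13,.0,.01):
        q=s[(s[:,1]>=a)&(s[:,1]<a+.01)]
        if len(q)>3: print(round(a,3),len(q),(q[:,0].min()/2+q[:,0].max()/2).round(4),q[:,0].mean().round(4))
E
```

```text
board edge -8.885959294740971 -0.02129615273096294
board edge -8.553700711936152 -0.02085325746988207
grey barrel 345 [ 0.5208 -0.0749  0.1009] [ 0.4925 -0.1214  0.0808] [ 0.5515 -0.0162  0.1122]
-0.12 21 0.5191 0.5172
-0.11 41 0.5177 0.516
-0.1 44 0.5163 0.5167
-0.09 41 0.518 0.5185
-0.08 42 0.5216 0.5215
-0.07 44 0.5201 0.5205
-0.06 42 0.5271 0.5253
-0.05 44 0.5273 0.5266
-0.04 22 0.5257 0.5229
hub 75 [ 0.5288 -0.0238  0.0961] [ 0.5107 -0.0361  0.0821] [ 0.548  -0.0121  0.105 ]
-0.04 15 0.5274 0.5304
-0.03 33 0.5275 0.5275
-0.02 27 0.5311 0.5296
```

servo_tool(motion=[-1, -0.4, -0.262, 0.025, 0.11, -1, -0.7, -0.262, 0.025, 0.11, -1, -0.88, -0.262, 0.025, 0.11, -1, -0.88, -0.262, 0.025, 0.11])

```text
time: 6.15
tool_pos: [0.5558, 0.1692, 0.0652]
tool_rot: [-0.001, 0.759, 0.651, -0.001]
contact_force: [-0.5, 1.3, -0.5]
gripper_width: 0.361
grasp_force: 60.9
```

```bash
sed -i "s/(z<.105),np.arange(.02,.24,.024)/(z<.105),np.arange(-.008,.13,.016)/; s/m.png/m2.png/" m.py; python3 m.py | grep -v 'bit -0.[01][4-9]'
```

```text
[0.5557747  0.16924257 0.06518733] 81.16741615847603 0.36052920053859394
top bit -0.128 37 [0.4958 0.559  0.5271 0.1084 0.1018]
top bit -0.116 76 [0.4959 0.5591 0.5271 0.1096 0.1027]
top bit -0.104 71 [0.496  0.5593 0.529  0.1095 0.1029]
top bit -0.032 37 [0.5107 0.5516 0.5297 0.1053 0.0969]
top bit -0.02 35 [0.5109 0.5515 0.5302 0.1085 0.0951]
top bit -0.008 4 [0.5282 0.5384 0.5333 0.0832 0.0818]
top bit 0.004 18 [0.525  0.5421 0.5334 0.0885 0.0826]
top nose -0.008 4 [0.5282 0.5384 0.5333 0.0832 0.0818]
top nose 0.008 14 [0.5284 0.5421 0.5347 0.0873 0.0817]
top nose 0.024 18 [0.5286 0.5425 0.5356 0.0892 0.0818]
top nose 0.04 19 [0.5323 0.546  0.5395 0.0865 0.0817]
top nose 0.056 13 [0.5359 0.5498 0.5418 0.0866 0.0837]
top nose 0.072 17 [0.5363 0.55   0.5429 0.0863 0.0812]
top nose 0.088 19 [0.5399 0.5538 0.5465 0.0856 0.0817]
top nose 0.104 17 [0.5404 0.5539 0.5483 0.086  0.0831]
top nose 0.12 17 [0.5407 0.5611 0.5502 0.0873 0.0828]
scene bit -0.128 33 [0.5009 0.5566 0.5319 0.1106 0.1019]
scene bit -0.116 43 [0.4985 0.5593 0.5288 0.1081 0.104 ]
scene bit -0.104 41 [0.4954 0.5585 0.5323 0.1079 0.1041]
scene bit -0.032 41 [0.5213 0.5507 0.5406 0.1019 0.0952]
scene bit -0.02 28 [0.5131 0.5524 0.5372 0.1026 0.0986]
scene bit 0.004 14 [0.529  0.5433 0.5364 0.0875 0.0829]
scene nose 0.008 19 [0.5293 0.5433 0.5367 0.0875 0.0822]
scene nose 0.024 19 [0.5308 0.5447 0.5391 0.0864 0.0825]
scene nose 0.04 16 [0.529  0.5469 0.5406 0.0901 0.0824]
scene nose 0.056 15 [0.5327 0.5511 0.5436 0.0852 0.0814]
scene nose 0.072 14 [0.5421 0.5516 0.547  0.0859 0.0827]
scene nose 0.088 16 [0.5427 0.5547 0.5489 0.0871 0.0823]
scene nose 0.104 18 [0.5468 0.5567 0.5517 0.0863 0.0817]
scene nose 0.12 26 [0.5465 0.5624 0.5552 0.0894 0.0828]
```

View pics/m2.png

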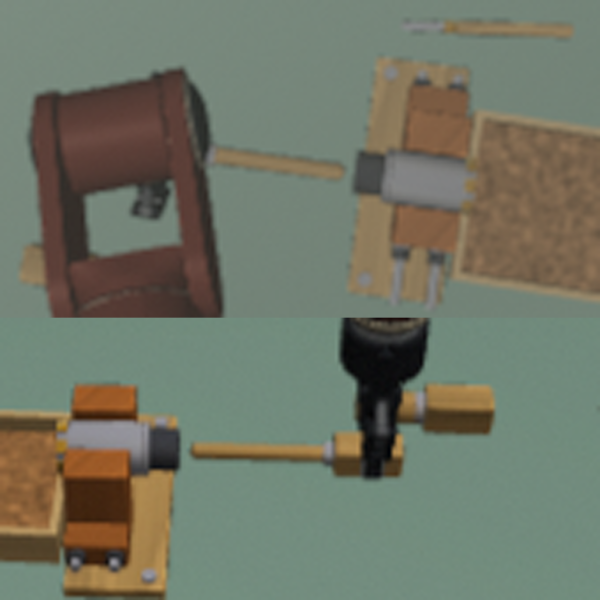

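Nose and hub line up to within about 2 mm. I'm raising 3 mm and starting the insertion.

servo_tool(motion=[-1, 0, 0, -0.025, 0, -1, -0.15, 0, -0.025, 0, -1, -0.3, 0, -0.025, 0, -1, -0.4, 0, -0.025, 0, -1, -0.4, 0, -0.025, 0])

```text
time: 6.88
tool_pos: [0.5487, 0.1218, 0.0693]
tool_rot: [-0.0, 0.759, 0.651, -0.0]
contact_force: [0.0, 0.4, -0.4]
gripper_width: 0.359
grasp_force: 60.9
```

servo_tool(motion=[-1, -0.15, 0, 0, 0, -1, -0.3, 0, 0, 0, -1, -0.4, 0, 0, 0, -1, -0.5, 0, 0, 0, -1, -0.5, 0, 0, 0])

```text
time: 7.5
tool_pos: [0.5396, 0.0626, 0.0693]
tool_rot: [0.0, 0.759, 0.651, -0.0]
contact_force: [0.1, 0.5, -1.3]
gripper_width: 0.364
grasp_force: 60.9
```

```bash
sed -i "s/m2.png/m3.png/" m.py; python3 m.py | grep -E 'nose|^.0|scene bit -0.1[24]'
```

```text
[0.53964798 0.06261986 0.0692743 ] 81.21575880975253 0.36370943876892975
top nose -0.008 5 [0.5247 0.5381 0.5313 0.091  0.0866]
scene bit -0.14 10 [0.4964 0.5208 0.5098 0.0837 0.0826]
scene bit -0.128 33 [0.5013 0.5565 0.5309 0.108  0.1006]
scene nose -0.008 20 [0.5269 0.5432 0.5343 0.0899 0.0869]
scene nose 0.008 20 [0.5269 0.5463 0.5376 0.09   0.0864]
scene nose 0.024 39 [0.5242 0.5561 0.5449 0.0987 0.09  ]
scene nose 0.04 42 [0.5261 0.5687 0.5474 0.0998 0.0937]
scene nose 0.056 15 [0.5646 0.5718 0.5682 0.1005 0.0874]
scene nose 0.072 34 [0.5288 0.5618 0.5534 0.0986 0.0903]
scene nose 0.088 5 [0.5326 0.5532 0.5409 0.0973 0.0925]
```

View pics/m3.png

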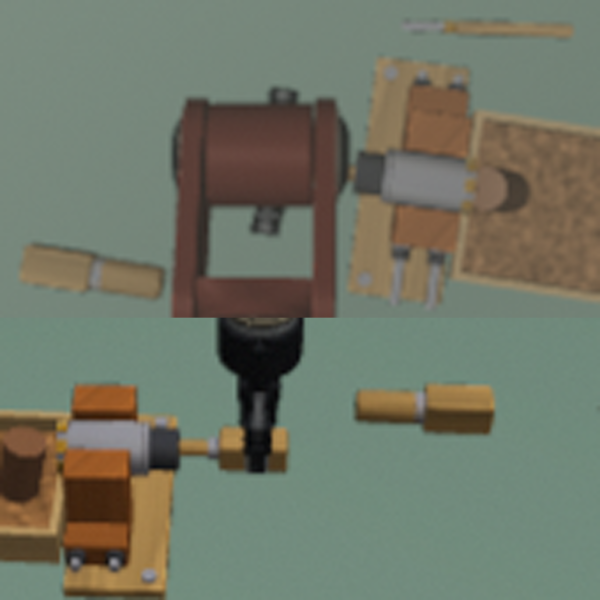

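```bash
cat > c.py <<'E'
from h import *
v,u=np.mgrid[0:400,0:640]
for n in ('scene','top'):
    _,im,d=look(n); P=w(n,u,v,d); x,y,z=np.moveaxis(P,-1,0)
    m=(d>0)&(x>.45)&(x<.57)&(y<-.125)&(y>-.27)&(z>.035)
    Q=P[m]; print(n,len(Q),Q.min(0).round(3),Q.max(0).round(3))
    s=Q[Q[:,2]>.06]
    if len(s)>9:
        s=s[s[:,2]>np.percentile(s[:,2],40)]; nn=np.linalg.svd(s-s.mean(0))[2][2]; print(' top pts',s.mean(0).round(4),s.min(0).round(3),s.max(0).round(3),'normal',nn.round(2))
E
python3 c.py
```

```text
scene 260 [ 0.488 -0.268  0.035] [ 0.57  -0.125  0.093]
 top pts [ 0.5123 -0.1755  0.0863] [ 0.488 -0.196  0.081] [ 0.535 -0.156  0.093] normal [ 0.    0.11 -0.99]
top 236 [ 0.491 -0.27   0.036] [ 0.57  -0.125  0.1  ]
 top pts [ 0.5143 -0.1814  0.0887] [ 0.494 -0.204  0.084] [ 0.539 -0.126  0.1  ] normal [-0.03  0.17 -0.98]
```

The picture shows the core upright in the tray at top-crop (490,187). It is about 30 mm clear of the mouth, so it is out. Drawing the drift back.

servo_tool(motion=[-1, 0.25, 0, 0, 0, -1, 0.5, 0, 0, 0, -1, 0.75, 0, 0, 0, -1, 1, 0, 0, 0, -1, 1, 0, 0, 0])

```text
time: 8.32
tool_pos: [0.558, 0.1841, 0.0693]
tool_rot: [-0.0, 0.758, 0.653, 0.0]
contact_force: [0.3, -0.4, -0.7]
gripper_width: 0.362
grasp_force: 60.9
```

```bash
python3 c.py; python3 -c "
from h import *
s=manip.state();print(s['tool_pos'],s['time'])"
```

```text
scene 255 [ 0.487 -0.268  0.035] [ 0.57  -0.125  0.089]
 top pts [ 0.512  -0.1677  0.084 ] [ 0.487 -0.187  0.08 ] [ 0.534 -0.149  0.089] normal [ 0.03 -0.02  1.  ]
top 178 [ 0.491 -0.269  0.037] [ 0.57  -0.125  0.102]
 top pts [ 0.5127 -0.1649  0.0857] [ 0.491 -0.187  0.083] [ 0.543 -0.125  0.102] normal [ 0.09  0.11 -0.99]
[0.55773285 0.18237366 0.06906809] 8.425
```

servo_tool(motion=[-1, 0.35, 0, 0, 0, -1, 0.73, 0, 0.1, 0, -1, 0.73, 0, 0.3, 0, -1, 0.73, 0, 0.48, 0, -1, 0.73, 0, 0.48, 0])

```text
time: 9.05
tool_pos: [0.5691, 0.2671, 0.0087]
tool_rot: [-0.001, 0.759, 0.651, -0.003]
contact_force: [-0.6, -0.4, -0.9]
gripper_width: 0.364
grasp_force: 60.9
```

servo_tool(motion=[-1, 0, 0, 0.03, 0, -1, 0, 0, 0.06, 0, -1, 0, 0, 0.06, 0])

```text
time: 9.43
tool_pos: [0.5716, 0.2687, 0.005]
tool_rot: [0.0, 0.759, 0.651, 0.0]
contact_force: [0.4, 0.2, 0.3]
gripper_width: 0.364
grasp_force: 61.0
```

servo_tool(motion=[-1, 0, 0, 0.005, 0, 1, 0, 0, 0.005, 0, 1, 0, 0, 0.005, 0, 1, 0, 0, 0.005, 0, 1, 0, 0, 0.005, 0])

```text
time: 10.05
tool_pos: [0.5712, 0.2688, 0.0039]
tool_rot: [-0.0, 0.759, 0.651, -0.0]
contact_force: [0.4, -0.5, 0.4]
gripper_width: 0.996
grasp_force: 0.0
```

servo_tool(motion=[1, 0, 0, -0.2, 0, 1, 0, 0, -0.6, 0, 1, 0, 0, -1, 0, 1, 0, 0, -1, 0])

```text
time: 10.55
tool_pos: [0.5747, 0.27, 0.1301]
tool_rot: [0.002, 0.759, 0.651, 0.005]
contact_force: [0.4, 0.7, -0.2]
gripper_width: 1.003
grasp_force: 0.0
```

servo_tool(motion=[1, 0, 0, -0.5, 0, 1, 0, 0, -0.7, 0, 1, 0, 0, -0.7, 0])

```text
time: 10.92
tool_pos: [0.5723, 0.2692, 0.2098]
tool_rot: [0.001, 0.759, 0.651, 0.002]
contact_force: [-0.4, 0.5, -0.7]
gripper_width: 1.007
grasp_force: 0.0
```

```bash
python3 c.py; python3 - <<'E'
from h import *
st,im,d=look('wrist'); _,im2,_=look('scene')
save(np.vstack([cv2.resize(im,(480,300)),cv2.resize(im2[130:290,150:470],(480,240))]),'f.png')
v,u=np.mgrid[0:400,0:640]; P=ww(st,u,v,d)
a=models.regions_of('wrist','drift_grip')[0]; Q=P[a['mask']&(d>0)]; print(np.percentile(Q,[1,50,99],axis=0).round(3))
for y0 in np.arange(.1,.31,.03):
    s=Q[(Q[:,1]>y0)&(Q[:,1]<y0+.03)]
    if len(s): print(round(y0,2),np.percentile(s[:,2],95).round(4))
E
```

```text
scene 252 [ 0.489 -0.268  0.035] [ 0.57  -0.125  0.089]
 top pts [ 0.5113 -0.1684  0.0839] [ 0.489 -0.187  0.081] [ 0.533 -0.149  0.089] normal [0.01 0.04 1.  ]
top 179 [ 0.491 -0.269  0.036] [ 0.57  -0.125  0.103]
 top pts [ 0.5119 -0.1667  0.0862] [ 0.491 -0.187  0.083] [ 0.543 -0.125  0.103] normal [ 0.04  0.14 -0.99]
[[0.543 0.108 0.017]
 [0.564 0.246 0.031]
 [0.588 0.298 0.034]]
0.1 0.0243
0.13 0.0247
0.16 0.0248
0.19 0.0248
0.22 0.0332
0.25 0.0334
0.28 0.0333
```

View pics/f.png

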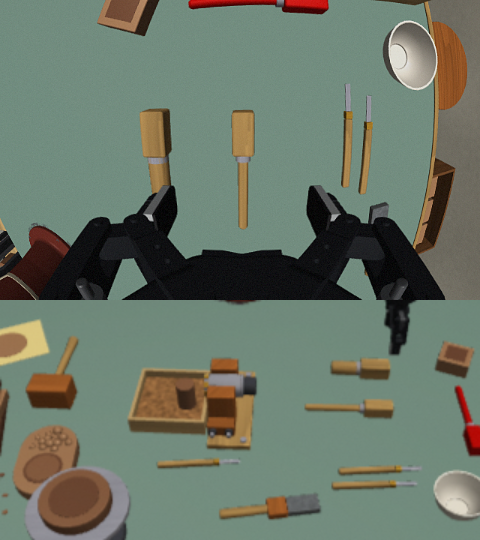

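The drift lies flat at wrist (243,165), the core stands in the tray at (185,393), the other items look unmoved and the gripper is clear. Handing in.

```bash
python3 -c "
from plant import job_done; print(job_done())"
```

```text
the job is handed in; nothing more can be done
None
```

The job is handed in at about 11 s: the core is out of the bit and standing upright in the tray, the slim drift is back out and flat on the bench, and the other tools and stones look unmoved.

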